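# Rack the bottle by its diameter

## Task

Take the bottle that stands on the red sheet and stand it upright in the white graded rack, in the hole that matches its diameter: the smallest hole it goes into. Lower it in until it rests on the bottom of the hole, do not let it fall, and let go. Leave the other bottle, the one standing near it on the bare bench, where it is.

Things in the scene. Friction and masses are not known exactly. Their poses are not given: they have to be found in the camera images.
- rack: fixed white block, 100 mm (its x) by 278 mm (its y) by 43 mm high, lying flat on the bench at any yaw. Origin at the centre of its underside, z up. Four round blind holes in its top along its y axis, graded, all at x = 0: diameter 28 mm at y = -111 mm, 44 mm at y = -61 mm, 60 mm at y = +5 mm, 76 mm at y = +87 mm. Each hole is 28 mm deep (its flat, dark floor 15 mm above the bench), with a 4 mm chamfer at its mouth. The right hole is about 8 mm wider than its bottle.
- red_sheet: flat red square, 120 by 120 mm, 1 mm thick, fixed to the bench, marking the bottle to be racked (the bottle stands within 15 mm of its centre, its base level with the bench top). Origin at its centre, z up.
- slim_bottle: the slim bottle: amber round bottle with a green label that has a white band, and a cream cap, standing upright. 36 mm in diameter up to 76 mm above its base, then a shoulder; cap 27 mm in diameter from 86 to 104 mm (the top). About 130 g. Origin at the centre of its underside, z along its axis, upwards. It starts either on the red sheet or alone on the bare bench near it.
- wide_bottle: the wide bottle: amber round bottle with a green label that has a white band, and a cream cap, standing upright. 52 mm in diameter up to 76 mm above its base, then a shoulder; cap 30 mm in diameter from 86 to 104 mm (the top). About 250 g. Origin at the centre of its underside, z along its axis, upwards. It starts either on the red sheet or alone on the bare bench near it.
Mind the look-alikes: they are no part of the job. Leave any purple look-alike of the slim_bottle alone.

How it is judged:
At the end, for the whole second after the job is handed in: The bottle from the red sheet rests in its hole (slim: 44 mm, wide: 60 mm), base within 12 mm of the centre along each rack axis and under 24 mm above the bench, upright within 0.17 rad; no bottle within 80 mm of the sheet's centre; the other bottle upright within 0.17 rad, moved under 30 mm (horizontal distance between each of slim_bottle, wide_bottle and red_sheet above 0.08 m and ((x of slim_bottle in the frame of rack between -0.012 and 0.012 m and y of slim_bottle in the frame of rack between -0.073 and -0.049 m and z of slim_bottle in the frame of rack between 0.008 and 0.024 m and angle between each of slim_bottle, wide_bottle's own z axis and vertical below 0.17 rad and linear speed of slim_bottle below 0.03 m/s and distance of wide_bottle from where it was at the start of the episode below 0.03 m) or (x of wide_bottle in the frame of rack between -0.012 and 0.012 m and y of wide_bottle in the frame of rack between -0.007 and 0.017 m and z of wide_bottle in the frame of rack between 0.008 and 0.024 m and angle between each of wide_bottle, slim_bottle's own z axis and vertical below 0.17 rad and linear speed of wide_bottle below 0.03 m/s and distance of slim_bottle from where it was at the start of the episode below 0.03 m))); the robot touches nothing.
It fails at once if a bottle falls into the rack (faster than 0.7 m/s with its base below the rack's top face) ((linear speed of slim_bottle above 0.7 m/s and z of slim_bottle in the frame of rack below 0.043 m and x of slim_bottle in the frame of rack between -0.05 and 0.05 m and y of slim_bottle in the frame of rack between -0.139 and 0.139 m) or (linear speed of wide_bottle above 0.7 m/s and z of wide_bottle in the frame of rack below 0.043 m and x of wide_bottle in the frame of rack between -0.05 and 0.05 m and y of wide_bottle in the frame of rack between -0.139 and 0.139 m)).
It fails at once if the bottle that is not on the red sheet is moved too (both bottles more than 30 mm from their starts) (distance of each of slim_bottle, wide_bottle from where it was at the start of the episode above 0.03 m).
It also fails if it takes over 38 s, if anything falls off the work surface, if the arm or the gripper's body presses on something with over 40 N, if the wrist force passes 120 N, or if a joint passes its speed limit or range.

## Robot

A 6-joint arm with a two-finger parallel gripper is mounted at the origin on the work surface. World frame = base frame: x ahead of the robot, y to its left, z up, the work surface at z = 0. Lengths are in m, angles in rad, forces in N, time in s.
With the tool pointing down it reaches from about 0.425 to 1.125 m from the base axis. Payload 14.9 kg.
Tool frame: the origin (TCP) lies at the very end of the fingers, on their centre line; the grasp point (between the pads) lies 19 mm behind it (grip_point_offset is the z of the grasp point in the tool frame, in m); z points along the fingers, y is the line along which they close (so a half turn about z gives the same grasp; the last joint's range is limited). The gripper opens to 91 mm and grips with 3 to 60 N. Pads are 32 mm wide; open, the fingers measure 118 mm over their backs; the gripper's body (76 mm by 178 mm) begins 60 mm behind the grasp point.
Start: joints at [1.301, 0.379, 1.734, -0, 1.028, -0.033], TCP at [0.164, 0.68, 0.214] pointing down, gripper open.
Joint ranges: [-2.77, 2.77], [-0.74, 2.19], [0, 2.66], [-1.06, 4.2], [0.31, 2.87], [-3.08, 3.08]. Speed limits (rad/s): [1.89, 1.89, 2.39, 3.14, 3.14, 3.14].

## Interface

Orientations are given as a unit quaternion [w, x, y, z].
In Python, from station import * gives the robot as it stands. The module is installed in compiled form; this text tells all that it offers.
- The arm moves only by the tool send_rows, never from a script. Its argument "increments" is a list of rows, each a list of 5 numbers: the gripper's target within -1 to 1 (shut at 1, half-way at 0, fully open at -1), then the shift along the tool's x, y, z in mm, then the turn about the tool's z in degrees. In form: [[hand, x, y, z, yaw], ...]. A call has 1 to 5 rows; each row shifts and turns the commanded pose from where the row before left it, along the tool's axes as they then stand; what a row does not reach is not made up. A row lasts 1/8 s, in which the tool goes at most 62.5 mm and 10.7 degrees, less where a joint would pass 70% of its speed; a pose out of reach is approached as far as the arm can. A call with a gripper value outside its range is refused whole. The fingers move at their own pace and stop on an object; "force" is the grip in N (left out, the last holds). Time passes only in rows, so rows that do not move let the fingers close. It gives the time, the measured TCP pose, the force, the opening and the grip force at its end, in the units of the state.
- get_obs(): the state, without advancing time (a new reading comes with each control period).
- snapshot(name): name is "side" or "top"; returns the picture (480x640x3 uint8, red, green, blue); there is no depth.
- get_calibration(name): a dict with "fx", "fy", "cx", "cy" (pixels), "R" (3x3) and "t" (3): a world point X has camera coordinates R X + t. Camera axes: x right, y down, z forward; pixel columns grow to the right and rows downward; lengths in m; the calibration is good to about 2 mm. A picture is of the moment at which its call begins. get_calibration takes no time and is no camera call.
- job_done(): hands the job in; it is judged then, once.
The state is a dict: "clock": time; "joint_positions": joint angles; "qd": joint speeds; "effort": joint torques, N m; "ee_pos": TCP position; "ee_rot": TCP orientation; "wrist_force": force on the tool from outside, world axes, zero at the start; "moment": the same for the moment, N m; "width": finger opening in m; "gripper_force": force on a finger pad.
Only numpy, scipy, OpenCV 4.12 (cv2) and the standard library are available. Lean on these libraries where they do the work, as an engineer would, in place of code of your own. Each camera call takes 0.05 s, during which the arm holds its last target. There are 200 camera calls.

## Working session

There is one attempt and no reset: what is moved stays moved. The work goes in short steps, Python scripts to look and compute and a tool call to move; the robot and the scene stay as the last step left them, time stands still between calls to the robot, and variables do not carry over. Pictures are saved under pics/ and viewed, at most 10 in all, crops included, and the job is handed in when it is done.

Besides the shell and the picture viewer there is one more tool, called after "Call:" as name([rows], argument=value, ...), one row to a line, values as JSON. send_rows: Moves the arm, as the interface text tells. Its arguments: {"type":"object","properties":{"increments":{"type":"array","items":{"type":"array","items":{"type":"number"}}},"force":{"type":"number"}},"required":["increments"]}

```bash
mkdir -p pics
python3 - <<'E'
from station import *
import cv2
o=get_obs();print(o['clock'],o['ee_pos'],o['ee_rot'],o['width'],o['joint_positions'])
for n in("top","side"):
    cv2.imwrite(f"pics/{n}0.png",snapshot(n)[:,:,::-1]);c=get_calibration(n);print(n,c)
E
```

```text
0.0 [0.1640961  0.68008957 0.21328591] [-7.74148313e-05  1.18100233e-01  9.93001531e-01 -5.37201356e-04] 0.09124634670544572 [ 1.30072871e+00  3.79413555e-01  1.73477846e+00 -1.08593890e-05
  1.02848610e+00 -3.33089566e-02]
top {'fx': 580.6985223780177, 'fy': 580.6985223780177, 'cx': 314.3447555386795, 'cy': 244.2051074197204, 'R': array([[-0.01827941, -0.99979616,  0.00857382],
       [-0.99520243,  0.01736974, -0.09628297],
       [ 0.09611442, -0.01029269, -0.99531707]]), 't': array([-0.06554835,  0.53897577,  0.7863548 ])}
side {'fx': 533.7666337215743, 'fy': 533.7666337215743, 'cx': 319.1950044273349, 'cy': 235.33165446335312, 'R': array([[ 0.90713318, -0.42048655, -0.01733347],
       [-0.27983774, -0.5719189 , -0.77110286],
       [ 0.31432504,  0.70434355, -0.63647461]]), 't': array([-0.53558347,  0.15410117,  0.80109001])}
```

View pics/top0.png

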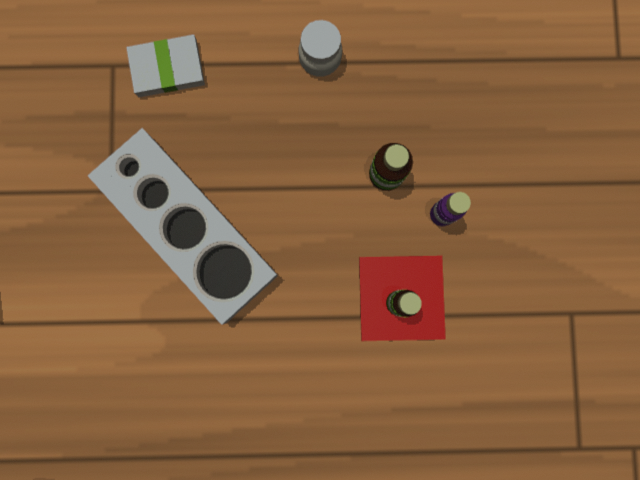

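View pics/side0.png

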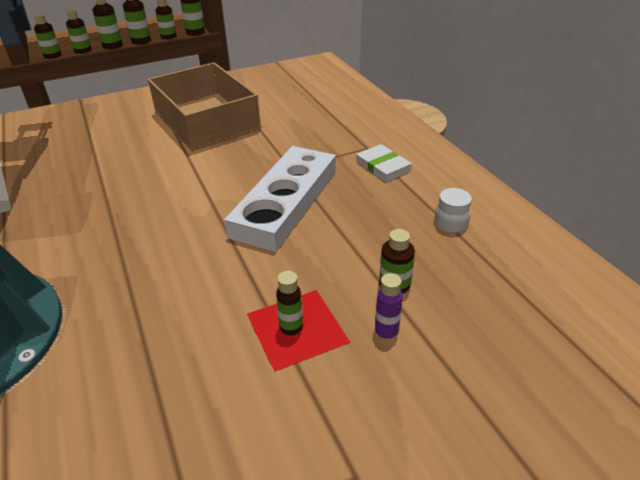

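The slim amber bottle with the green label stands on the red sheet (top ~(405,303), side ~(289,305)). The wide amber one, top (392,165), is the other bottle, and the purple one, top (452,208), is the decoy. The target hole is the 44 mm one, top (153,193). I'll confirm this in one enlarged crop and measure.

```bash
cat > h.py <<'E'
from station import *
import numpy as np, cv2
def ray(n,u,v,z):
    c=get_calibration(n);R,t=c['R'],c['t']
    d=R.T@np.array([(u-c['cx'])/c['fx'],(v-c['cy'])/c['fy'],1]);o=-R.T@t
    return o+d*(z-o[2])/d[2]
def proj(n,X):
    c=get_calibration(n);p=c['R']@np.asarray(X,float)+c['t'];return np.array([c['fx']*p[0]/p[2]+c['cx'],c['fy']*p[1]/p[2]+c['cy']])
def blobs(m,amin=60):
    n,l,s,c=cv2.connectedComponentsWithStats(m.astype(np.uint8));return [(c[i].round(1),s[i].tolist()) for i in range(1,n) if s[i][4]>amin]
E
python3 - <<'E'
from h import *
for n in("top","side"):
    im=cv2.imread(f"pics/{n}0.png");hsv=cv2.cvtColor(im,cv2.COLOR_BGR2HSV);H,S,V=cv2.split(hsv)
    print(n,'cream')
    for c,s in blobs((H>18)&(H<34)&(S>40)&(S<125)&(V>150)): print(c,s,ray(n,*c,.104 if n=="top" else .095).round(4))
    print('red')
    m=((H<5)|(H>175))&(S>200)&(V>120)
    for c,s in blobs(m,1000):
        k=cv2.convexHull(np.argwhere(m)[:,::-1].astype(np.int32)); r=cv2.minAreaRect(k); print(c,s,r,ray(n,*r[0],.001).round(4))
    print('dark')
    if n=="top":
        g=cv2.cvtColor(im,cv2.COLOR_BGR2GRAY)
        for c,s in blobs((V<110)&(S<90)): 
            if s[0]<280: print(c,s)
        white=(S<45)&(V>120)
        w=np.zeros_like(V);w[120:330,80:280]=white[120:330,80:280]
        k,_=cv2.findContours(w,cv2.RETR_CCOMP,cv2.CHAIN_APPROX_NONE)
        for q in k:
            if cv2.contourArea(q)>200: print(cv2.contourArea(q),cv2.fitEllipse(q),cv2.minAreaRect(q))
a=cv2.imread("pics/top0.png");b=cv2.imread("pics/side0.png")
A=cv2.resize(a[120:330,80:280],None,fx=2.8,fy=2.8)[:590,:];B=cv2.resize(b[220:390,240:420],(0,0),fx=1.3,fy=1.3)
o=np.zeros((590,800,3),np.uint8);o[:A.shape[0],:560]=A[:590,:560];o[:B.shape[0],565:565+B.shape[1]]=B[:,:235];
C=cv2.resize(a[130:345,350:480],None,fx=1.6,fy=1.6);o[230:230+C.shape[0],565:565+C.shape[1]]=C
cv2.imwrite("pics/crop1.png",o)
E
```

```text
top cream
[396.4 156. ] [386, 146, 22, 21, 227] [ 0.6423 -0.1819  0.104 ]
[460.4 201.5] [450, 192, 20, 20, 198] [ 0.5817 -0.2618  0.104 ]
[408.9 302.8] [401, 293, 18, 20, 156] [ 0.4543 -0.1916  0.104 ]
red
dark
[192.4  77.8] [175, 38, 30, 52, 208]
[149.5  92.1] [135, 88, 29, 9, 142]
[128.6 166.5] [119, 157, 20, 20, 304]
[152.3 192.6] [137, 178, 32, 31, 765]
[183.8 227.3] [163, 206, 43, 43, 1448]
[223.5 271.1] [196, 244, 56, 55, 2369]
[251.3 297.5] [223, 265, 54, 59, 155]
14466.0 ((182.01055908203125, 225.8186492919922), (81.81523132324219, 257.0164794921875), 137.74510192871094) ((181.16062927246094, 225.12667846679688), (200.18739318847656, 74.4648666381836), 47.72631072998047)
2486.5 ((223.57469177246094, 271.0813903808594), (55.841739654541016, 56.77696990966797), 57.39836502075195) ((223.75003051757812, 270.7500305175781), (55.86143493652344, 56.56854248046875), 45.0)
1538.5 ((183.8149871826172, 227.36447143554688), (43.75837707519531, 44.8442268371582), 61.91200256347656) ((183.75, 227.25001525878906), (43.84062194824219, 44.547725677490234), 45.0)
835.5 ((152.2943878173828, 192.64312744140625), (32.17536544799805, 33.214290618896484), 62.46809768676758) ((152.25001525878906, 192.25001525878906), (31.819805145263672, 32.52690887451172), 45.0)
341.5 ((128.5174560546875, 166.48501586914062), (20.39661407470703, 21.4532470703125), 58.3312873840332) ((128.50001525878906, 166.50001525878906), (19.79899024963379, 21.21320343017578), 45.0)
side cream
[399.4 234.7] [390, 229, 20, 13, 204] [ 0.6477 -0.1739  0.095 ]
[287.  277.1] [278, 271, 19, 14, 212] [ 0.4563 -0.1851  0.095 ]
[391.  279.8] [381, 273, 20, 14, 217] [ 0.5853 -0.2537  0.095 ]
red
[297.8 332.6] [248, 291, 101, 80, 3862] ((297.86370849609375, 327.8589782714844), (63.03904724121094, 83.98863220214844), 68.80594635009766) [ 0.4617 -0.2014  0.001 ]
dark
```

View pics/crop1.png

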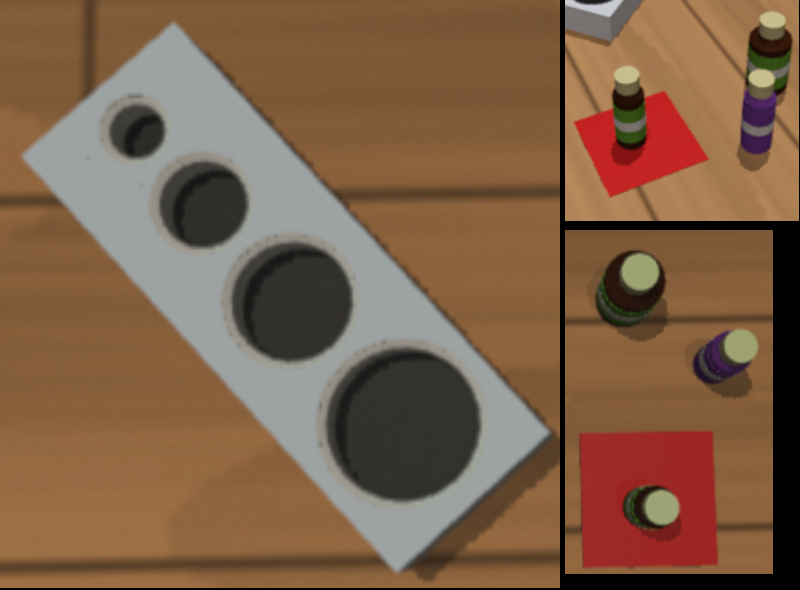

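The crop confirms it: the slim amber bottle with the green label is on the red sheet, the wide amber and purple ones are off it, and the second-smallest hole (44 mm) is at top (152,193).

```bash
cat >> h.py <<'E'
def tool(dw):
    from scipy.spatial.transform import Rotation as Q
    q=get_obs()['ee_rot'];return (Q.from_quat([q[1],q[2],q[3],q[0]]).inv().apply(dw)*1000).round(1)
E
python3 - <<'E'
from h import *
from scipy.optimize import least_squares
px=np.array([[128.5,166.5],[152.3,192.6],[183.8,227.4],[223.6,271.1]]);ys=np.array([-.111,-.061,.005,.087])
for z in(.039,.043):
    f=lambda p:np.concatenate([proj("top",[p[0]-np.sin(p[2])*y,p[1]+np.cos(p[2])*y,z])-q for y,q in zip(ys,px)])
    s=min((least_squares(f,[.55,.2,a]) for a in(-2.4,-.8,.8,2.4)),key=lambda s:s.cost);p=s.x
    print(z,p,'res px',s.fun.round(2),'hole',p[0]+np.sin(p[2])*.061,p[1]-np.cos(p[2])*.061)
    print('diam mm',[ (ray("top",u+w/2,v,z)-ray("top",u-w/2,v,z))[:2].round(4) for (u,v),w in zip(px,(20.9,32.7,44.3,56.3))])
print('bottle',ray("top",409.4,303.3,.104),ray("top",399,303,0))
# side: cap axis from body/cap columns
print('side proj of cap top', proj("side",[.4535,-.192,.104]),proj("side",[.4535,-.192,.0]),'top base',proj("top",[.4535,-.192,0]))
o=np.array([.164,.680,.2133])
for w in([.6,.3,.2133],[.4535,-.192,.2133],[.4535,-.192,.042]): w=np.array(w);print(w,tool(w-o));o=w
E
```

```text
0.039 [0.56666926 0.10775225 2.29780188] res px [ 0.03  0.01 -0.05  0.01  0.04 -0.02 -0.02 -0.  ] hole 0.612246508141993 0.14829500438018908
diam mm [array([-0.0005, -0.029 ]), array([-0.0008, -0.0452]), array([-0.001 , -0.0609]), array([-0.0014, -0.077 ])]
0.043 [ 0.56606417  0.10681324 -3.98542253] res px [-0.19 -0.23 -0.15 -0.11  0.1   0.04  0.23  0.28] hole 0.61164300613116 0.14735420927523823
diam mm [array([-0.0005, -0.0289]), array([-0.0008, -0.045 ]), array([-0.001 , -0.0606]), array([-0.0014, -0.0766])]
bottle [ 0.45367168 -0.19222543  0.104     ] [ 0.45352753 -0.19516206  0.        ]
side proj of cap top [286.64021788 276.18601046] [290.49612127 325.79121169] top base [396.79718834 303.05994702]
[0.6    0.3    0.2133] [-5.130e+02 -2.671e+02  2.000e-01]
[ 0.4535 -0.192   0.2133] [ 2.700e+01 -5.126e+02  5.000e-01]
[ 0.4535 -0.192   0.042 ] [ -0.    0.2 171.3]
```

Call:
send_rows([
  [-1, -40, -20, 0, 0],
  [-1, -40, -20, 0, 0],
  [-1, -40, -20, 0, 0],
  [-1, -40, -20, 0, 0],
  [-1, -40, -20, 0, 0],
])

```text
clock: 0.72
ee_pos: [0.336, 0.5352, 0.2137]
ee_rot: [-0.0, 0.118, 0.993, -0.0]
wrist_force: [0.2, 0.3, -0.3]
width: 0.0912
gripper_force: 0.0
```

Call:
send_rows([
  [-1, -40, -20, 0, 0],
  [-1, -40, -20, 0, 0],
  [-1, -40, -20, 0, 0],
  [-1, -40, -20, 0, 0],
  [-1, -40, -20, 0, 0],
])

```text
clock: 1.35
ee_pos: [0.507, 0.391, 0.2137]
ee_rot: [-0.0, 0.118, 0.993, -0.0]
wrist_force: [0.6, -0.0, 0.2]
width: 0.0912
gripper_force: 0.0
```

Call:
send_rows([
  [-1, -40, -20, 0, 0],
  [-1, -40, -30, 0, 0],
  [-1, -20, -40, 0, 0],
  [-1, 0, -40, 0, 0],
  [-1, 0, -40, 0, 0],
])

```text
clock: 1.98
ee_pos: [0.563, 0.2021, 0.2135]
ee_rot: [-0.0, 0.118, 0.993, -0.0]
wrist_force: [-0.2, -0.3, 0.8]
width: 0.0914
gripper_force: 0.0
```

Call:
send_rows([
  [-1, 0, -40, 0, 0],
  [-1, 0, -40, 0, 0],
  [-1, 0, -40, 0, 0],
  [-1, 0, -40, 0, 0],
  [-1, 0, -40, 0, 0],
])

```text
clock: 2.6
ee_pos: [0.5159, 0.0079, 0.2138]
ee_rot: [-0.0, 0.118, 0.993, -0.0]
wrist_force: [0.6, -0.6, 0.4]
width: 0.0915
gripper_force: 0.0
```

Run:
```python
from h import *
o=get_obs();print(o['clock'],o['ee_pos'],o['ee_rot'],tool(np.array([.4535,-.1925,.042])-o['ee_pos']))
```

```text
2.6 [0.5159406  0.00791026 0.21381094] [-1.00291078e-04  1.18064975e-01  9.93005867e-01 -2.38964232e-05] [  13.7 -209.5  171.8]
```

Call:
send_rows([
  [-1, 4, -40, 0, 0],
  [-1, 4, -40, 0, 0],
  [-1, 4, -40, 0, 0],
  [-1, 2, -40, 0, 0],
  [-1, 0, -40, 0, 0],
])

```text
clock: 3.22
ee_pos: [0.4553, -0.1832, 0.2139]
ee_rot: [-0.0, 0.118, 0.993, 0.0]
wrist_force: [0.3, 0.2, -0.1]
width: 0.0908
gripper_force: 0.0
```

Call:
send_rows([
  [-1, 0, -9.5, 0, 0],
  [-1, 0, 0, 20, 0],
  [-1, 0, 0, 30, 0],
  [-1, 0, 0, 0, 0],
  [-1, 0, 0, 0, 0],
])

```text
clock: 3.85
ee_pos: [0.4542, -0.1911, 0.1647]
ee_rot: [0.0, 0.118, 0.993, -0.0]
wrist_force: [-0.3, 0.3, 0.2]
width: 0.0913
gripper_force: 0.0
```

Run:
```python
from h import *
a=snapshot("top");b=snapshot("side")
o=get_obs();print(o['clock'],o['ee_pos'],tool(np.array([.4535,-.1925,.042])-o['ee_pos']))
A=cv2.resize(a[180:380,310:510],(560,560));B=cv2.resize(b[190:390,200:360],(240,300))
c=np.zeros((560,800,3),np.uint8);c[:,:560]=A;c[:300,560:]=B
cv2.imwrite("pics/pre.png",c[:,:,::-1])
```

```text
3.95 [ 0.45446279 -0.19134704  0.1650577 ] [  0.8  -1.3 123.1]
```

View pics/pre.png

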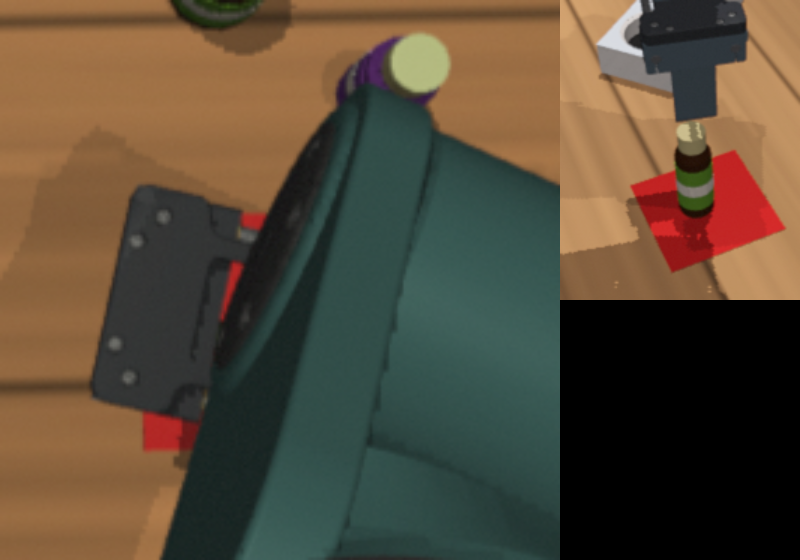

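The fingers are centred over the bottle on the sheet: in the crop's side view the finger is at (695,95) and the cap at (690,132). The arm parts seen from the top are high above. I'll descend.

Call:
send_rows([
  [-1, 0.5, -1, 28, 0],
  [-1, 0, 0, 30, 0],
  [-1, 0, 0, 30, 0],
  [-1, 0, 0, 20, 0],
  [-1, 0, 0, 14, 0],
])

```text
clock: 4.58
ee_pos: [0.4535, -0.1923, 0.0418]
ee_rot: [0.0, 0.118, 0.993, -0.0]
wrist_force: [0.6, -0.0, -0.8]
width: 0.0913
gripper_force: 0.0
```

Call:
send_rows([
  [-1, 0, 0, 0, 0],
  [0.3, 0, 0, 0, 0],
  [1, 0, 0, 0, 0],
  [1, 0, 0, 0, 0],
  [1, 0, 0, 0, 0],
], force=20)

```text
clock: 5.2
ee_pos: [0.4532, -0.1922, 0.0422]
ee_rot: [0.0, 0.118, 0.993, -0.0]
wrist_force: [-0.2, 0.1, 0.4]
width: 0.0542
gripper_force: 0.0
```

Call:
send_rows([
  [1, 0, 0, 0, 0],
  [1, 0, 0, 0, 0],
  [1, 0, 0, 0, 0],
  [1, 0, 0, 0, 0],
])

```text
clock: 5.7
ee_pos: [0.4531, -0.1922, 0.0419]
ee_rot: [-0.0, 0.118, 0.993, -0.0]
wrist_force: [0.8, -0.4, 1.0]
width: 0.0355
gripper_force: 20.0
```

Call:
send_rows([
  [1, 0, 0, -10, 0],
  [1, 0, 0, -20, 0],
  [1, 0, 0, -25, 0],
  [1, 0, 0, -25, 0],
  [1, 0, 0, -20, 0],
])

```text
clock: 6.32
ee_pos: [0.4531, -0.1921, 0.1435]
ee_rot: [0.0, 0.118, 0.993, -0.0]
wrist_force: [-0.2, -0.9, -1.9]
width: 0.0358
gripper_force: 20.0
```

Call:
send_rows([
  [1, -3, 15, 0, 0],
  [1, -6, 29, 0, 0],
  [1, -6, 29, 0, 0],
  [1, -6, 29, 0, 0],
  [1, -6, 29, 0, 0],
])

```text
clock: 6.95
ee_pos: [0.51, -0.0693, 0.1411]
ee_rot: [-0.001, 0.118, 0.993, 0.0]
wrist_force: [0.9, -0.2, -1.3]
width: 0.0353
gripper_force: 20.0
```

Call:
send_rows([
  [1, -6, 29, 0, 0],
  [1, -6, 29, 0, 0],
  [1, -6, 29, 0, 0],
  [1, -6, 29, 0, 0],
  [1, -6, 29, 0, 0],
])

```text
clock: 7.58
ee_pos: [0.5729, 0.0646, 0.141]
ee_rot: [-0.001, 0.118, 0.993, -0.0]
wrist_force: [0.3, -1.1, -1.3]
width: 0.0353
gripper_force: 20.0
```

Call:
send_rows([
  [1, -6, 29, 0, 0],
  [1, -6, 29, 0, 0],
  [1, -6, 29, 0, 0],
  [1, 0, 5, 0, 0],
  [1, 0, 0, 0, 0],
])

```text
clock: 8.2
ee_pos: [0.6115, 0.1484, 0.1411]
ee_rot: [-0.001, 0.118, 0.993, -0.0]
wrist_force: [-0.4, 0.0, -2.4]
width: 0.0355
gripper_force: 20.0
```

Run:
```python
from h import *
a=snapshot("top");b=snapshot("side")
o=get_obs();print(o['clock'],o['ee_pos'],o['width'],o['gripper_force'],tool(np.array([.6122,.1483,.06])-o['ee_pos']))
print('expected side proj base/top if centred in grip', proj("side",o['ee_pos']+[0,0,-.042]),proj("side",o['ee_pos']+[0,0,.062]),'hole mouth',proj("side",[.6122,.1483,.043]))
A=a[100:350,60:300];B=cv2.resize(b[70:270,200:360],(448,560))
c=np.zeros((560,800,3),np.uint8);c[:375,448:800]=cv2.resize(A,(352,375));c[:,:448]=B
cv2.imwrite("pics/over.png",c[:,:,::-1])
```

```text
8.3 [0.61165111 0.14762226 0.14148427] 0.03557653910825558 19.99806602834724 [-0.4  0.8 81.5]
expected side proj base/top if centred in grip [296.20699528 143.34124786] [293.64051962  92.82065766] hole mouth [297.58717524 167.93138283]
```

View pics/over.png

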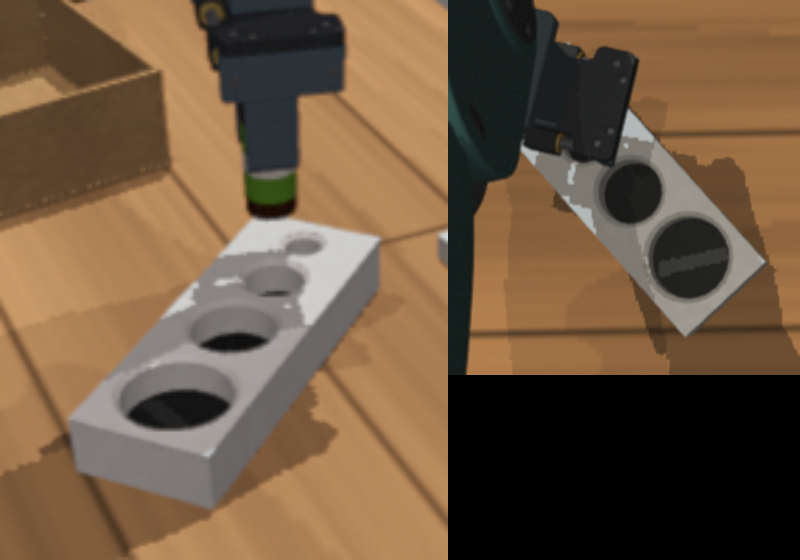

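The bottle hangs upright above the 44 mm hole. Its base centre is at about side (297,145) and the hole is at (298,168), both within 1 px of prediction. I'll lower it, slowing near the rack.

Call:
send_rows([
  [1, -0.4, 0.8, 10, 0],
  [1, 0, 0, 20, 0],
  [1, 0, 0, 20, 0],
  [1, 0, 0, 5, 0],
  [1, 0, 0, 0, 0],
])

```text
clock: 8.93
ee_pos: [0.6127, 0.1486, 0.0863]
ee_rot: [-0.0, 0.118, 0.993, -0.0]
wrist_force: [-0.2, -0.8, -1.7]
width: 0.0354
gripper_force: 20.0
```

Call:
send_rows([
  [1, 0, 0, 4, 0],
  [1, 0, 0, 4, 0],
  [1, 0, 0, 4, 0],
  [1, 0, 0, 4, 0],
  [1, 0, 0, 0, 0],
])

```text
clock: 9.55
ee_pos: [0.6127, 0.1486, 0.0706]
ee_rot: [-0.0, 0.118, 0.993, -0.0]
wrist_force: [0.0, -0.1, -1.0]
width: 0.0356
gripper_force: 20.0
```

Call:
send_rows([
  [1, 0, 0, 4, 0],
  [1, 0, 0, 4, 0],
  [1, 0, 0, 3, 0],
  [1, 0, 0, 1, 0],
  [1, 0, 0, 0, 0],
])

```text
clock: 10.18
ee_pos: [0.6129, 0.1487, 0.0589]
ee_rot: [-0.0, 0.118, 0.993, -0.0]
wrist_force: [-0.8, 0.5, -0.9]
width: 0.0354
gripper_force: 20.0
```

Call:
send_rows([
  [1, 0, 0, 1, 0],
  [1, 0, 0, 0, 0],
])

```text
clock: 10.42
ee_pos: [0.6129, 0.1487, 0.0579]
ee_rot: [0.0, 0.118, 0.993, 0.0]
wrist_force: [-0.3, 0.4, -1.5]
width: 0.0357
gripper_force: 20.0
```

Call:
send_rows([
  [1, 0, 0, 1, 0],
  [1, 0, 0, 0.7, 0],
  [1, 0, 0, 0, 0],
])

```text
clock: 10.8
ee_pos: [0.6132, 0.1487, 0.0569]
ee_rot: [0.0, 0.118, 0.993, -0.0]
wrist_force: [-2.1, -1.0, 8.3]
width: 0.0357
gripper_force: 20.0
```

Contact is 8 N upward at TCP z 0.057, as predicted for the hole floor. I'll release gently and retreat upward.

Call:
send_rows([
  [0.5, 0, 0, 0, 0],
  [0, 0, 0, 0, 0],
  [-0.5, 0, 0, 0, 0],
  [-1, 0, 0, 0, 0],
  [-1, 0, 0, 0, 0],
])

```text
clock: 11.42
ee_pos: [0.6129, 0.1487, 0.0562]
ee_rot: [-0.0, 0.118, 0.993, -0.0]
wrist_force: [-0.3, 0.4, 0.1]
width: 0.0725
gripper_force: 0.0
```

Call:
send_rows([
  [-1, 0, 0, 0, 0],
  [-1, 0, 0, 0, 0],
  [-1, 0, 0, 0, 0],
])

```text
clock: 11.8
ee_pos: [0.6129, 0.1487, 0.0562]
ee_rot: [-0.0, 0.118, 0.993, -0.0]
wrist_force: [-0.5, 0.7, 0.7]
width: 0.091
gripper_force: 0.0
```

Call:
send_rows([
  [-1, 0, 0, -15, 0],
  [-1, 0, 0, -30, 0],
  [-1, 0, 0, -40, 0],
  [-1, 0, 0, -40, 0],
  [-1, 0, 0, -20, 0],
])

```text
clock: 12.42
ee_pos: [0.6137, 0.1489, 0.2043]
ee_rot: [0.002, 0.118, 0.993, 0.001]
wrist_force: [0.2, -0.7, 0.6]
width: 0.0911
gripper_force: 0.0
```

Call:
send_rows([
  [-1, 0, 40, 0, 0],
  [-1, 0, 50, 0, 0],
  [-1, 0, 50, 0, 0],
  [-1, 0, 50, 0, 0],
  [-1, 0, 0, 0, 0],
])

```text
clock: 13.05
ee_pos: [0.6574, 0.3361, 0.2007]
ee_rot: [-0.0, 0.117, 0.993, 0.0]
wrist_force: [-0.8, -0.8, 0.2]
width: 0.0912
gripper_force: 0.0
```

Run:
```python
from h import *
a=snapshot("top");b=snapshot("side")
o=get_obs();print(o['clock'],o['ee_pos'],o['width'],o['wrist_force'])
print('top expected cap',proj("top",[.6122,.1483,.119]),'side',proj("side",[.6122,.1483,.119]))
c=np.zeros((600,800,3),np.uint8);c[:,:400]=cv2.resize(a[50:350,60:260],(400,600));c[:300,400:]=cv2.resize(b,(400,300));c[300:,400:]=cv2.resize(b[100:250,200:400],(400,300))
cv2.imwrite("pics/fin.png",c[:,:,::-1])
```

```text
13.15 [0.65696859 0.33335842 0.20057092] 0.09099971860709295 [-0.71504076 -0.53895257 -0.42739876]
top expected cap [134.99428919 180.81354722] side [295.87683242 134.14159417]
```

View pics/fin.png

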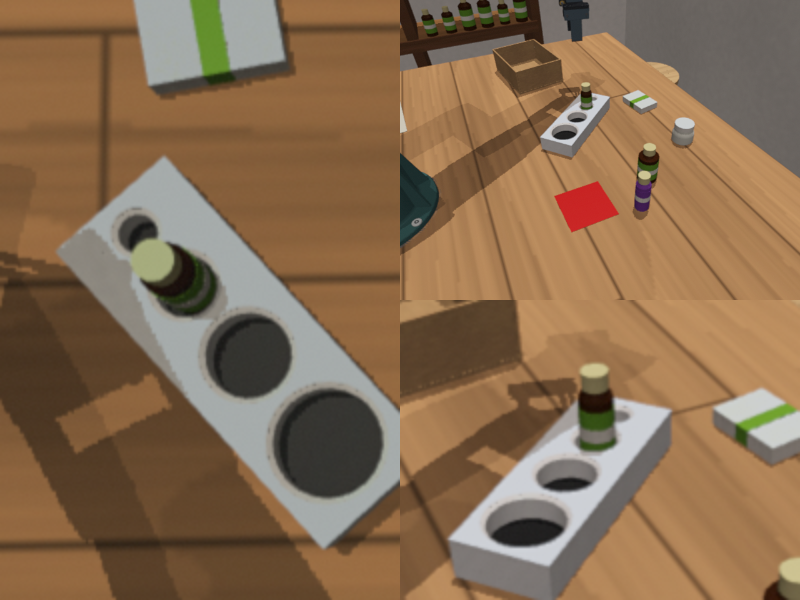

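The slim bottle stands upright in the 44 mm hole. Its cap is at top (137,180), where (135,181) was expected, and at side about (297,136), where (296,134) was expected. The sheet is empty and the other bottles have not moved.

```bash
python3 -c "
from station import *
print(job_done())"
```

```text
the job is handed in; nothing more can be done
None
```

The slim bottle from the red sheet now stands upright in the rack's 44 mm hole, released and resting on the floor of the hole; the other bottle was left where it was, and I handed the job in at about 13 s.

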